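Let the turned blanks out of the lever-lid dispenser

TASK

Press the paddle of the blank dispenser's lever all the way down with the fingertips, so that the linked lid lifts, and hold it there until all three turned blanks have rolled out into the open tray. Then ease the lever back up so that the lid closes fully without slamming, and take the hand away. Press only, do not take the paddle between the fingers, and touch neither the lid nor the blanks; leave the jar, the glue bottle and the spool where they stand.

Things in the scene. Friction and masses are not known exactly. Their poses are not given: they have to be found in the camera images.
- dispenser: Grey metal dispenser fixed to the bench on a dark foot plate (235 x 90 mm). Origin at bench height, mid-length and mid-width of the hopper; z up, +x along the chute to the tray (away from the robot). Covered hopper: x -70 to +69 mm, 66 mm wide, 100 mm high. The chute floor, 54 mm wide, slopes 12 degrees down to +x all the way to the tray's end wall.
- lid: Clear lid with steel rim on the hopper, 138 x 66 mm; its steel front flap, 70 mm deep, closes the mouth at x +71 mm of the dispenser. Origin on its hinge at the hopper's rear top edge (x -65, z 105 mm); x along the lid, z up when shut. A rod on the +y side links it to the lever: same angle. About 0.4 kg, held up only by the lever: let go, it slams. Not to be touched.
- lever (a joint): Lever angle in rad: 0 at rest (paddle up, lid shut), 0.42 pressed to its firm stop (lid fully up, front edge raised 57 mm). Pivot 120 mm from the paddle. It needs about 2 to 4 N down on the paddle and follows the finger back up by the lid's weight. Below about 1 rad/s (paddle rising under 0.12 m/s) it closes gently.
- paddle (a point): Middle of the top face of the lever's paddle: black rubber-topped steel plate, 84 mm wide (y) x 40 mm long (x), 9 mm thick, between hopper and robot, at x -170, y +5, z 100 mm of the dispenser at rest. Goes down 50 mm to the stop, almost straight, tilting 0.2 rad either side of level. 80 mm free between it and the hopper's rear wall. This point moves with the lever.
- blank_a: Turned aluminium blank: plain cylinder 14 mm across, 46 mm long, 20 g, lying across the chute (axis along the dispenser's y); origin at its centre. First in the queue behind the lid's flap, at x about +61 mm of the dispenser. Rolls down into the tray by itself when the lid lifts.
- blank_b: A blank like blank_a, second in the queue. Origin at its centre. The open catch tray they roll into spans x +71 to +140 mm of the dispenser; end wall 34 mm, side walls 46 mm above the bench. There the three rest in a row against the end wall, centres at x about +132, +119 and +105 mm.
- blank_c: A blank like blank_a, third in the queue. Origin at its centre.
- jar: Bystander: small amber jar with a white cap, 44 mm across, 60 mm high, loose, standing beside the dispenser. Origin at the centre of its underside.
- glue: Bystander: white glue bottle with a tall neck, 48 mm across, 130 mm high, loose, standing beside the dispenser. Origin at the centre of its underside.
- spool: Bystander: copper wire spool, 52 mm across, 44 mm high, loose, standing on its flange beside the dispenser. Origin at the centre of its underside.

How it is judged:
By the outcome, as a careful person would: the job done as asked, in the order asked, and still so for the second after the job is handed in, with the robot touching nothing.
It also fails if it takes over 40 s, if anything falls off the work surface, if the arm or the gripper's body presses on something with over 40 N, if the wrist force passes 120 N, or if a joint passes its speed limit or range.

ROBOT

A 7-joint arm with a two-finger parallel gripper is mounted at the origin on the work surface. World frame = base frame: x ahead of the robot, y to its left, z up, the work surface at z = 0. Lengths are in m, angles in degrees, forces in N, time in s.
With the tool pointing down it reaches from about 0.425 to 0.925 m from the base axis. Payload 6.8 kg.
Tool frame: the origin (TCP) lies between the finger pads; the fingertips stand 17 mm ahead of it and the grasp point (between the pads) lies 2 mm behind it; z points along the fingers, x is the direction in which the jaws open and shut, and the axes are right-handed (so a half turn about z gives the same grasp; the last joint's range is limited). The gripper opens to 85 mm and grips with 20 to 120 N. Pads are 22 mm wide; open, the fingers measure 114 mm over their backs; the gripper's body (76 mm by 85 mm) begins 54 mm behind the grasp point. The pads swing forward as they close: fully open they stand 13 mm farther back than shut.
Start: joints at [69.494, 27.33, 1.283, 89.118, -0.659, 63.558, -4.761], TCP at [0.167, -0.654, 0.248] pointing down, gripper open.
Joint ranges: [-169.35, 169.35], [-19.33, 120.38], [-80.79, 83.38], [13.8, 139.57], [-78.32, 258.32], [9.67, 109.79], [-169.56, 169.56]. Speed limits (degrees/s): [136.94, 136.94, 180, 180, 180, 180, 180].

INTERFACE

Orientations are given as [roll, pitch, yaw] about the fixed x, y, z axes, in that order (R = Rz(yaw) Ry(pitch) Rx(roll)).
In Python, from station import sense, viewer, robot gives the robot as it stands.
- The arm moves only by the tool arm_command, never from a script. Its arguments are lists of equal length, an entry for each row: "twist": the turn, a rotation vector about the tool's x, y, z in rad, a list of three; "delta_pos": the shift along the tool's x, y, z in mm, a list of three; "jaw": the closure in counts, from 0 (fully open) to 255 (shut). A call has 1 to 10 rows; each row is the pose to reach, as a shift and turn from the pose measured when the call began, along the tool's axes at that moment; what a row does not reach only later rows make up. A row lasts 1/10 s, in which the tool goes at most 50 mm and 8.59 degrees, less where a joint would pass 70% of its speed; a pose out of reach is approached as far as the arm can. A call with a gripper value outside its range is refused whole. The fingers move at their own pace and stop on an object; the grip force is fixed at half the most. Time passes only in rows, so rows that repeat a pose let the fingers close. It gives the time, the measured TCP pose, the force and the opening at its end, in the units of the state.
- sense(): the state, without advancing time (a new reading comes with each control period).
- viewer.get_image(name): name is "scene" or "top"; returns a dict with "frame" (384x512x3 uint8, red, green, blue), "z_map" (384x512 float32, m along the optical axis (not along the pixel's ray), 0 where there is no reading), "fov_y" (degrees; the focal length in pixels is half the picture's height over the tangent of half this angle, whatever the lens; pixels are square), "cx", "cy" (the principal point, pixels), "xyz" and "rotation" of the camera in the world. Camera axes: x right, y up, looking along -z (the intrinsics and any distortion apply to the point x, -y, -z); pixel columns grow to the right and rows downward; lengths in m; the calibration is good to about 2 mm. A picture is of the moment at which its call begins.
- robot.sign_off(): hands the job in, once; it reports no verdict.
The state is a dict: "time": time; "joint_positions": joint angles; "joint_velocities": joint speeds; "joint_efforts": joint torques, N m; "tool_pos": TCP position; "tcp_rot": TCP orientation; "wrist_force": force on the tool from outside, world axes, zero at the start; "moment": the same for the moment, N m; "gripper_width": finger opening in m.
Only numpy, scipy, OpenCV 4.12 (cv2) and the standard library are available. Lean on these libraries where they do the work, as an engineer would, in place of code of your own. Each camera call takes 0.05 s, during which the arm holds its last target.

## Working session

There is one attempt and no reset: what is moved stays moved. The work goes in short steps, Python scripts to look and compute and a tool call to move; the robot and the scene stay as the last step left them, time stands still between calls to the robot, and variables do not carry over. Pictures are saved under pics/ and viewed, and the job is handed in when it is done.

Besides the shell and the picture viewer there is one more tool, called after "Call:" as name(argument=value, ...) on one line, values as JSON. arm_command: Moves the arm, as the interface text tells. Its arguments: {"type":"object","properties":{"twist":{"type":"array"},"delta_pos":{"type":"array"},"jaw":{"type":"array"}},"required":["twist","delta_pos","jaw"]}

```bash
mkdir -p pics; python3 - <<'E'
from station import sense, viewer, robot
import cv2,pickle
print(sense())
for n in("scene","top"):
    d=viewer.get_image(n); cv2.imwrite(f"pics/{n}0.png",d["frame"][:,:,::-1]); pickle.dump(d,open(n+"0.pkl","wb"))
    print(n,{k:v for k,v in d.items() if k not in("frame","z_map")})
E
```

```text
{'time': 0.0, 'joint_positions': array([69.49379203, 27.37588059,  1.27852026, 89.17742924, -0.65827825,
       63.55968724, -4.7622957 ]), 'joint_velocities': array([-0.00133344, -0.06031598, -0.04963048,  0.04624163,  0.07439594,
       -0.02744567, -0.09682728]), 'joint_efforts': array([-1.17380412e-03, -5.96452904e+01,  1.60788663e+00, -2.81197894e+01,
        1.24062819e-02,  9.52763774e-03, -1.40285181e-05]), 'tool_pos': array([ 0.16672772, -0.65350243,  0.24733072]), 'tcp_rot': array([ 1.79992243e+02,  1.05385437e-01, -7.56856766e+01]), 'wrist_force': array([-0.74350909, -0.1590465 ,  0.52638244]), 'moment': array([ 0.05598098,  0.0181042 , -0.00917062]), 'gripper_width': 0.08568757591808196}
scene {'fov_y': 55.657761032778765, 'cx': 258.97384265124225, 'cy': 188.69248208002875, 'xyz': array([1.12258532, 0.15091677, 0.61042594]), 'rotation': array([45.71629571,  0.58646483, 99.2932682 ])}
top {'fov_y': 47.621767095330156, 'cx': 251.2486877443172, 'cy': 191.4866149255884, 'xyz': array([0.54325184, 0.07934049, 1.01474438]), 'rotation': array([ 3.89491913e+00,  4.49290131e-02, -8.89937610e+01])}
```

View pics/scene0.png

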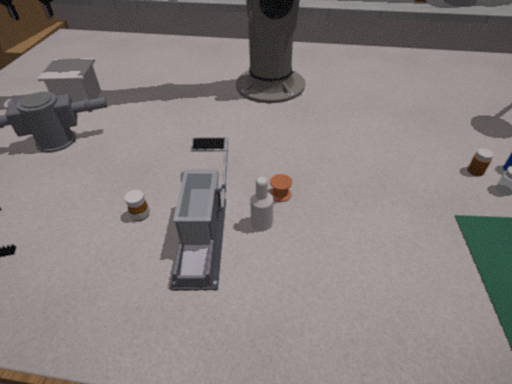

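View pics/top0.png

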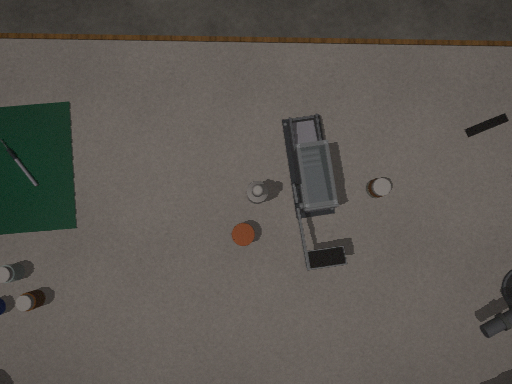

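The scene view shows the paddle at about (209,144), with the hopper, jar, glue bottle and spool clear of it. In the top view the paddle is at about (326,258), the lid at (317,175) and the tray at (307,130). The jar is at (380,187), the glue bottle at (257,191) and the spool at (243,234).

```bash
cat > h.py <<'E'
import numpy as np,pickle,cv2
from scipy.spatial.transform import Rotation as R
def cam(d):
    f=192/np.tan(np.radians(d["fov_y"]/2)); return f,R.from_euler("xyz",d["rotation"],degrees=True).as_matrix(),np.array(d["xyz"])
def ray(d,u,v):
    f,M,o=cam(d); return o,M@np.array([(u-d["cx"])/f,-(v-d["cy"])/f,-1])
def plane(d,u,v,z):
    o,r=ray(d,u,v); return o+r*(z-o[2])/r[2]
def depth(d,u,v):
    o,r=ray(d,u,v); return o+r*d["z_map"][int(round(v)),int(round(u))]
def cloud(d):
    f,M,o=cam(d); v,u=np.mgrid[:384,:512]; z=d["z_map"]
    c=np.stack([(u-d["cx"])/f*z,-(v-d["cy"])/f*z,-z],-1); return c@M.T+o
E
python3 - <<'E'
from h import *
for n,(x0,y0,x1,y1) in {"top":(300,240,355,275),"scene":(188,135,232,153)}.items():
    d=pickle.load(open(n+"0.pkl","rb")); g=d["frame"].max(2); m=np.zeros_like(g); m[y0:y1,x0:x1]=(g[y0:y1,x0:x1]<45)
    k,l,s,c=cv2.connectedComponentsWithStats(m); i=1+s[1:,4].argmax(); print(n,s[i],c[i])
    P=cloud(d)[l==i]; print("depth med",np.median(P,0),P.min(0),P.max(0)); print("plane.1",plane(d,*c[i],.1))
    rect=cv2.minAreaRect(np.argwhere(l==i)[:,::-1].astype(np.float32)); b=cv2.boxPoints(rect)
    for q in b: print(q,plane(d,*q,.1))
d=pickle.load(open("top0.pkl","rb")); P=cloud(d)
for nm,(u,v) in dict(bench1=(200,100),bench2=(400,300),lidFL=(300,146),lidFR=(326,143),lidRL=(305,212),lidRR=(338,206),jar=(380,187),glue=(257,191),spool=(243,234)).items(): print(nm,P[v,u].round(4))
E
```

```text
top [308 247  37  21 571] [326.21541156 257.06654991]
depth med [ 0.47121101 -0.07734437  0.09975044] [ 0.45027739 -0.11435512  0.0929513 ] [0.54325184 0.07934049 1.01474438]
plane.1 [ 0.47117958 -0.07758036  0.1       ]
[307.70905 251.39368] [ 0.48224821 -0.03889115  0.1       ]
[342.37897 246.19318] [ 0.49431191 -0.1112046   0.1       ]
[344.83618 262.5746 ] [ 0.46047585 -0.11643638  0.1       ]
[310.16626 267.7751 ] [ 0.44846787 -0.04430253  0.1       ]
scene [193 139  30  10 266] [207.82706767 143.11654135]
depth med [ 0.47549903 -0.0805651   0.09948006] [ 0.45760943 -0.11488825  0.09557837] [1.12258532 0.15091677 0.61042594]
plane.1 [ 0.47586668 -0.08002553  0.1       ]
[193. 139.] [ 0.4656129  -0.11863886  0.1       ]
[222. 139.] [ 0.45554225 -0.05126165  0.1       ]
[222. 148.] [ 0.48881937 -0.0432978   0.1       ]
[193. 148.] [ 0.49864461 -0.1087277   0.1       ]
bench1 [ 0.8282  0.2069 -0.0019]
bench2 [ 3.684e-01 -2.647e-01  3.000e-04]
lidFL [ 0.7031 -0.02    0.1054]
lidFR [ 0.71   -0.0744  0.108 ]
lidRL [ 0.5664 -0.0438  0.0075]
lidRR [ 0.5778 -0.1002  0.1078]
jar [ 0.6231 -0.202   0.0596]
glue [0.6048 0.0694 0.1282]
spool [0.5144 0.0979 0.0444]
```

```bash
python3 - <<'E'
from h import *
d=pickle.load(open("top0.pkl","rb"));a=cv2.resize(d["frame"][100:280,220:400,::-1],None,fx=3.3,fy=3.3,interpolation=cv2.INTER_CUBIC);cv2.imwrite("pics/topz.png",cv2.convertScaleAbs(a,alpha=1.7))
d=pickle.load(open("scene0.pkl","rb"));cv2.imwrite("pics/scz.png",cv2.resize(d["frame"][120:300,120:310,::-1],None,fx=3.3,fy=3.3,interpolation=cv2.INTER_CUBIC))
E
```

```text
(no output)
```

View pics/topz.png

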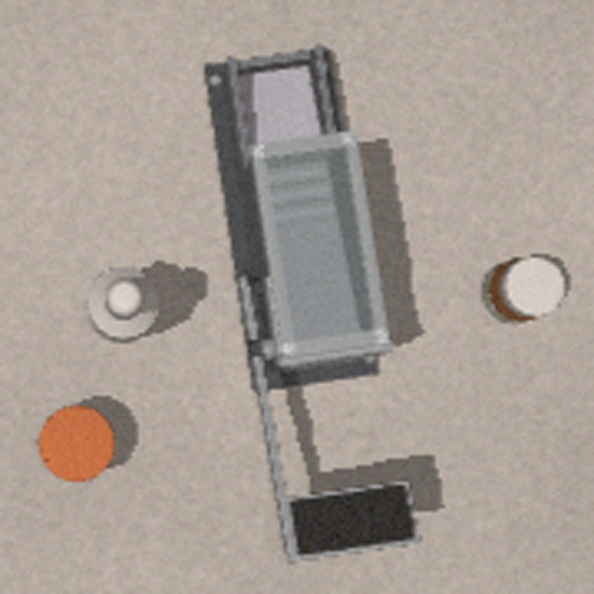

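View pics/scz.png

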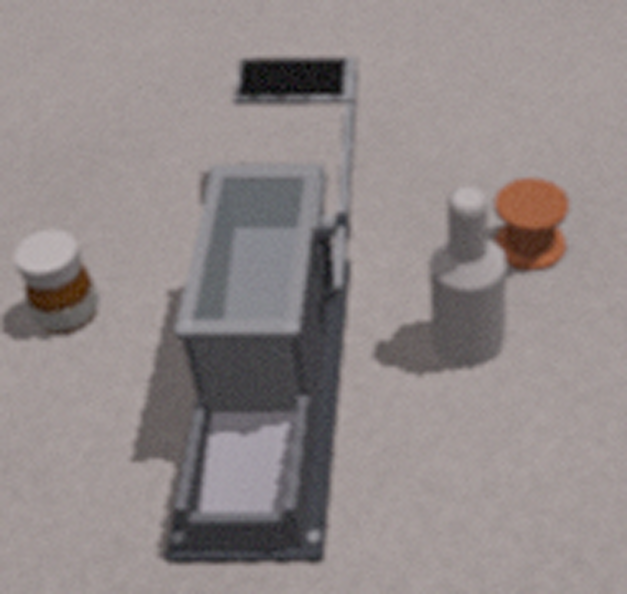

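```bash
cat >> h.py <<'E'
def steps(s,targets,yaw):
    """world targets -> tool-frame delta mm & rotvec from state s"""
    R0=R.from_euler("xyz",s["tcp_rot"],degrees=True)
    for t in targets:
        d=R0.inv().apply(np.array(t)-s["tool_pos"])*1000
        w=(R0.inv()*R.from_euler("xyz",[180,0,yaw],degrees=True)).as_rotvec()
        print(t,d.round(1),w.round(3))
E
python3 - <<'E'
from h import *
from station import sense
for n in("top","scene"):
    P=cloud(pickle.load(open(n+"0.pkl","rb"))).reshape(-1,3)
    for x0,x1,y0,y1 in[(.05,.3,-.8,-.5),(.2,.55,-.8,-.3),(.2,.55,-.55,-.3),(.3,.55,-.35,-.13)]:
        q=P[(P[:,0]>x0)&(P[:,0]<x1)&(P[:,1]>y0)&(P[:,1]<y1)]; h=q[q[:,2]>.03]; print(n,(x0,x1,y0,y1),len(q),len(h),h.max(0) if len(h) else'',h.min(0) if len(h) else'')
steps(sense(),[(.40,-.36,.26),(.472,-.08,.20),(.472,-.08,.15)],-80.6)
E
```

```text
top (0.05, 0.3, -0.8, -0.5) 400 0  
top (0.2, 0.55, -0.8, -0.3) 14789 612 [ 0.40894785 -0.40185317  0.11058097] [ 0.3109689  -0.50207531  0.03110843]
top (0.2, 0.55, -0.55, -0.3) 14789 612 [ 0.40894785 -0.40185317  0.11058097] [ 0.3109689  -0.50207531  0.03110843]
top (0.3, 0.55, -0.35, -0.13) 10331 0  
scene (0.05, 0.3, -0.8, -0.5) 3156 2271 [ 0.29994719 -0.52506085  0.29762551] [ 0.10852408 -0.78106679  0.03005316]
scene (0.2, 0.55, -0.8, -0.3) 12734 4373 [ 0.46332353 -0.40480208  0.13447241] [ 0.20002164 -0.78106679  0.03015217]
scene (0.2, 0.55, -0.55, -0.3) 9046 2404 [ 0.45082318 -0.40480208  0.13447241] [ 0.20025215 -0.54998698  0.03015217]
scene (0.3, 0.55, -0.35, -0.13) 4567 0  
(0.4, -0.36, 0.26) [-226.8 -298.6  -12.3] [0.    0.002 0.086]
(0.472, -0.08, 0.2) [-480.2 -437.6   48.2] [0.    0.002 0.086]
(0.472, -0.08, 0.15) [-480.1 -437.6   98.2] [0.    0.002 0.086]
```

```bash
python3 - <<'E'
from h import *
d=pickle.load(open("scene0.pkl","rb")); P=cloud(d)
f,M,o=cam(d)
c=(np.array([.167,-.654,.247])-o)@M; print(f*c[0]/-c[2]+d["cx"], d["cy"]-f*c[1]/-c[2])
for u,v in[(40,110),(70,70),(70,85),(90,105),(45,100),(10,105),(5,8),(45,8),(8,250)]: print(u,v,P[v,u].round(3))
m=P[...,2]>.2; m&=(P[...,1]<-.4); m&=(P[...,1]>-.9)
vv,uu=np.nonzero(m); print(uu.min(),uu.max(),vv.min(),vv.max())
a=d["frame"][0:160,0:130,::-1]; cv2.imwrite("pics/v.png",cv2.resize(a,None,fx=3.5,fy=3.5))
E
```

```text
33.51761484563812 17.071053950019433
40 110 [ 0.437 -0.519  0.124]
70 70 [ 0.198 -0.581  0.109]
70 85 [ 0.233 -0.573  0.079]
90 105 [ 0.355 -0.438  0.096]
45 100 [ 0.403 -0.522  0.132]
10 105 [ 0.42  -0.615  0.12 ]
5 8 [-0.393 -1.249  0.067]
45 8 [ 0.168 -0.606  0.273]
8 250 [ 0.767 -0.434  0.006]
0 52 0 20
```

View pics/v.png

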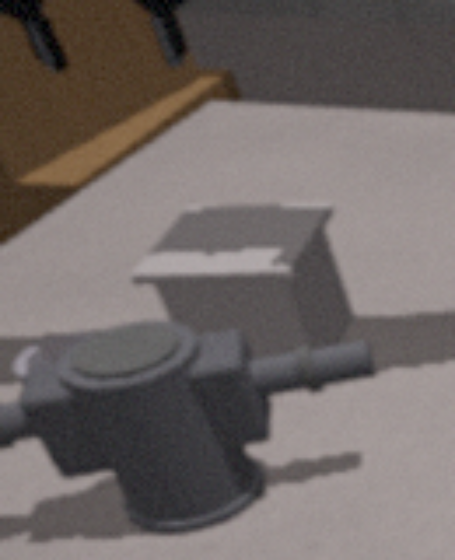

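The fingertips are visible at about (33,17). The vise is at most 0.134 m high and the box 0.11 m, so a transit at z of about 0.26 clears both.

Call:
arm_command(delta_pos=[[-23,-30,-3],[-46,-60,-6],[-69,-90,-9],[-92,-120,-12],[-115,-150,-12],[-138,-180,-12],[-161,-210,-12],[-184,-240,-12],[-207,-270,-12],[-227,-299,-12]], twist=[[0,0,0.01],[0,0,0.02],[0,0,0.03],[0,0,0.04],[0,0,0.05],[0,0,0.06],[0,0,0.07],[0,0,0.08],[0,0,0.086],[0,0,0.086]], jaw=[255,255,255,255,255,255,255,255,255,255])

```text
time: 1.1
tool_pos: [0.4009, -0.3579, 0.2595]
tcp_rot: [180.0, 0.1, -80.6]
wrist_force: [1.0, -0.3, 0.8]
gripper_width: 0.0
```

```bash
python3 - <<'E'
from h import *
from station import sense
s=sense();print(s["time"],s["tool_pos"],s["tcp_rot"],s["gripper_width"],s["wrist_force"])
steps(s,[(.472,-.08,.20),(.472,-.08,.15)],-80.6)
E
```

```text
1.1 [ 0.40093876 -0.35794068  0.25953609] [ 1.79963345e+02  1.22173510e-01 -8.05969790e+01] 1.5400970923199175e-05 [ 0.98059063 -0.26375588  0.83931959]
(0.472, -0.08, 0.2) [-262.5 -115.6   60. ] [0.001 0.002 0.   ]
(0.472, -0.08, 0.15) [-262.4 -115.6  110. ] [0.001 0.002 0.   ]
```

Call:
arm_command(delta_pos=[[-30,-13,5],[-60,-26,10],[-90,-40,15],[-120,-53,20],[-150,-66,30],[-180,-79,40],[-210,-93,50],[-240,-106,60],[-262,-116,80],[-262,-116,100]], twist=[[0,0,0],[0,0,0],[0,0,0],[0,0,0],[0,0,0],[0,0,0],[0,0,0],[0,0,0],[0,0,0],[0,0,0]], jaw=[255,255,255,255,255,255,255,255,255,255])

```text
time: 2.1
tool_pos: [0.4736, -0.0763, 0.1597]
tcp_rot: [-179.9, 0.2, -80.3]
wrist_force: [-1.3, -0.7, -0.4]
gripper_width: 0.0002
```

```bash
cat > look.py <<'E'
from h import *
import sys
from station import sense,viewer
t=sys.argv[1]
ims=[]
for n,(a,b,c,e) in{"scene":(120,300,120,310),"top":(100,280,220,400)}.items():
    d=viewer.get_image(n); pickle.dump(d,open(n+t+".pkl","wb")); i=cv2.convertScaleAbs(d["frame"][a:b,c:e,::-1],alpha=1 if n=="scene" else 1.7); ims.append(cv2.resize(i,(400,400),interpolation=cv2.INTER_CUBIC))
cv2.imwrite(f"pics/l{t}.png",np.hstack(ims))
s=sense();print(s["time"],s["tool_pos"],s["tcp_rot"],s["wrist_force"])
E
python3 look.py 1
```

```text
2.2 [ 0.47057578 -0.07936898  0.15774604] [179.67600472   0.21720694 -80.48385194] [-0.72153823 -0.62462799 -0.65683415]
```

View pics/l1.png

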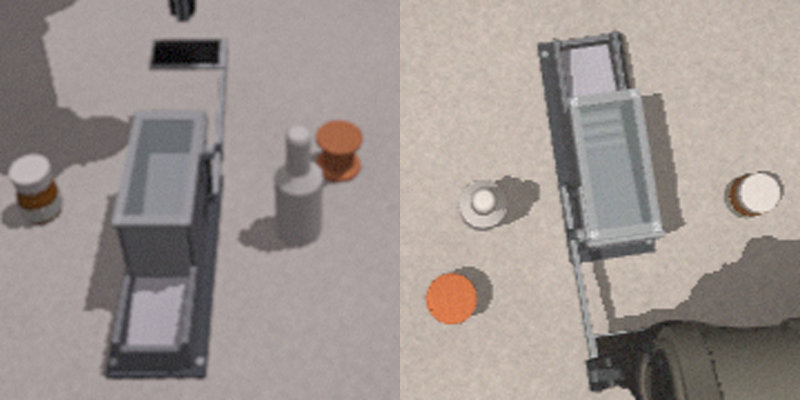

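The fingertips, at scene crop (182,10), hang above the paddle at (188,54), about 40 mm up. The lid is shut and the arm is clear of everything. I'll lower gently onto the paddle.

Call:
arm_command(delta_pos=[[0,0,7],[0,0,14],[0,0,20],[0,0,26],[0,0,32],[0,0,36],[0,0,39],[0,0,42],[0,0,45],[0,0,48]], twist=[[0,0,0],[0,0,0],[0,0,0],[0,0,0],[0,0,0],[0,0,0],[0,0,0],[0,0,0],[0,0,0],[0,0,0]], jaw=[255,255,255,255,255,255,255,255,255,255])

```text
time: 3.2
tool_pos: [0.4702, -0.0794, 0.1096]
tcp_rot: [179.7, 0.2, -80.5]
wrist_force: [-1.0, -0.3, 3.0]
gripper_width: 0.0004
```

```bash
python3 look.py 2
```

```text
3.3 [ 0.47016379 -0.07931024  0.10946501] [179.65848122   0.21707525 -80.48489779] [-1.12695926  0.06737207  2.64605222]
```

View pics/l2.png

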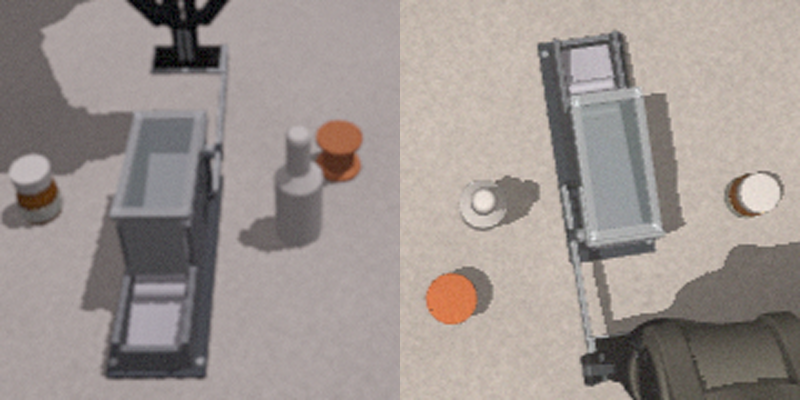

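The tips sit mid-paddle at scene crop (185,58), with about 3 N. The lid has just started to lift. Pressing on to the stop.

Call:
arm_command(delta_pos=[[0,0,5],[0,0,10],[0,0,15],[0,0,20],[0,0,25],[0,0,30],[0,0,34],[0,0,38],[0,0,41],[0,0,43]], twist=[[0,0,0],[0,0,0],[0,0,0],[0,0,0],[0,0,0],[0,0,0],[0,0,0],[0,0,0],[0,0,0],[0,0,0]], jaw=[255,255,255,255,255,255,255,255,255,255])

```text
time: 4.3
tool_pos: [0.4706, -0.0792, 0.0676]
tcp_rot: [179.7, 0.2, -80.5]
wrist_force: [-9.9, -0.8, 38.0]
gripper_width: -0.0001
```

```bash
python3 look.py 3
```

```text
4.4 [ 0.4704913  -0.07923558  0.06794799] [ 1.79700761e+02  1.64745122e-01 -8.04906955e+01] [-7.38271276 -0.06538128 22.45724605]
```

View pics/l3.png

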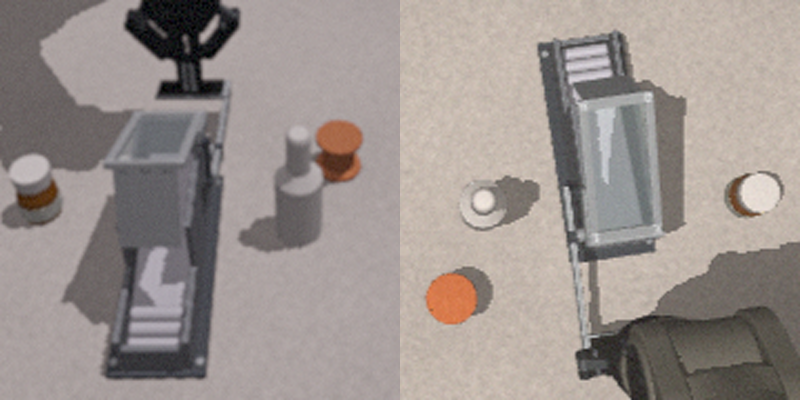

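The lever is at its stop, with 22 N. All three blanks lie in a row in the tray, at scene crop (155,315–345) and top crop (587,50–78). I'll hold a moment and confirm they are at rest.

Call:
arm_command(delta_pos=[[0,0,0],[0,0,0],[0,0,0],[0,0,0],[0,0,0],[0,0,0],[0,0,0],[0,0,0]], twist=[[0,0,0],[0,0,0],[0,0,0],[0,0,0],[0,0,0],[0,0,0],[0,0,0],[0,0,0]], jaw=[255,255,255,255,255,255,255,255])

```text
time: 5.2
tool_pos: [0.4705, -0.0792, 0.0684]
tcp_rot: [179.7, 0.2, -80.5]
wrist_force: [-4.5, -1.1, 10.1]
gripper_width: 0.0001
```

```bash
python3 look.py 4; python3 - <<'E'
from h import *
a=[pickle.load(open(f"scene{i}.pkl","rb"))["frame"].astype(int) for i in(3,4)]
b=np.abs(a[0]-a[1])[120:300,160:240].max(2); print(b.max(),(b>40).sum())
c=cv2.resize(pickle.load(open("scene4.pkl","rb"))["frame"][220:300,160:240,::-1],None,fx=6,fy=6,interpolation=cv2.INTER_CUBIC);cv2.imwrite("pics/tray4.png",c)
d=pickle.load(open("top4.pkl","rb"))
# row profile in tray along dispenser axis
o=np.array([.472,-.079]); yaw=np.radians(9.4); ax=np.array([np.cos(yaw),np.sin(yaw)]);ay=np.array([-ax[1],ax[0]]); o=o+170*ax/1000-5*ay/1000
print("origin",o)
P=cloud(d).reshape(-1,3);q=(P[:,:2]-o);x=q@ax*1000;y=q@ay*1000
for xx in range(72,146,3):
    m=(abs(x-xx)<1.6)&(abs(y)<15); print(xx,(np.median(P[m,2])*1000).round(1) if m.any() else None, d["frame"].reshape(-1,3)[m].mean().round() if m.any() else None)
E
```

```text
5.3 [ 0.47052157 -0.07919194  0.06839397] [ 1.79702669e+02  1.50956008e-01 -8.04883405e+01] [-4.67272797 -0.32283233  9.67570743]
42 1
origin [ 0.6405339  -0.05616745]
72 137.6 56.0
75 130.5 55.0
78 123.2 55.0
81 115.4 56.0
84 107.9 60.0
87 101.8 64.0
90 98.2 69.0
93 20.5 89.0
96 None None
99 None None
102 32.5 111.0
105 33.7 119.0
108 32.2 106.0
111 30.9 84.0
114 28.7 99.0
117 29.8 121.0
120 30.6 115.0
123 28.8 100.0
126 25.3 85.0
129 26.4 112.0
132 27.8 121.0
135 28.0 109.0
138 26.1 69.0
141 32.7 62.0
144 33.7 78.0
```

View pics/tray4.png

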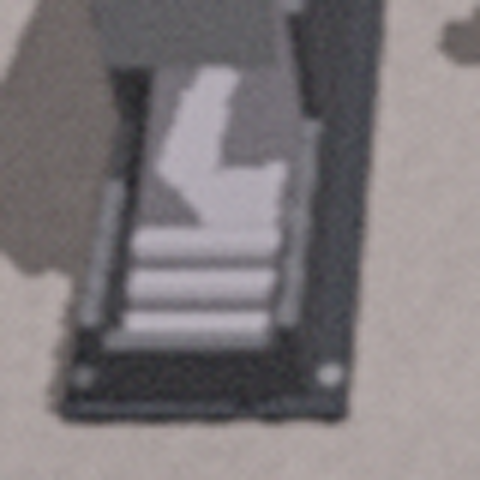

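The three blanks rest at x of about 132, 119 and 105 mm, exactly as stated, with no movement between frames. Force is 10 N, still at the stop. I'll ease the lever up at about 25–30 mm/s.

Call:
arm_command(delta_pos=[[0,0,-2],[0,0,-5],[0,0,-8],[0,0,-11],[0,0,-14],[0,0,-17],[0,0,-20],[0,0,-23],[0,0,-26],[0,0,-28]], twist=[[0,0,0],[0,0,0],[0,0,0],[0,0,0],[0,0,0],[0,0,0],[0,0,0],[0,0,0],[0,0,0],[0,0,0]], jaw=[255,255,255,255,255,255,255,255,255,255])

```text
time: 6.3
tool_pos: [0.4714, -0.079, 0.0969]
tcp_rot: [179.8, 0.2, -80.5]
wrist_force: [-0.3, 0.7, 1.9]
gripper_width: -0.0002
```

Call:
arm_command(delta_pos=[[0,0,-2],[0,0,-4],[0,0,-6],[0,0,-8],[0,0,-10],[0,0,-12],[0,0,-14],[0,0,-15],[0,0,-16],[0,0,-17]], twist=[[0,0,0],[0,0,0],[0,0,0],[0,0,0],[0,0,0],[0,0,0],[0,0,0],[0,0,0],[0,0,0],[0,0,0]], jaw=[255,255,255,255,255,255,255,255,255,255])

```text
time: 7.3
tool_pos: [0.4715, -0.0791, 0.114]
tcp_rot: [179.8, 0.1, -80.5]
wrist_force: [2.6, -0.1, 2.1]
gripper_width: -0.0001
```

```bash
python3 look.py 5
```

```text
7.4 [ 0.47151585 -0.07909578  0.11399369] [ 1.79797274e+02  1.45326836e-01 -8.04777373e+01] [ 1.74218866 -0.6042112   2.38292673]
```

View pics/l5.png

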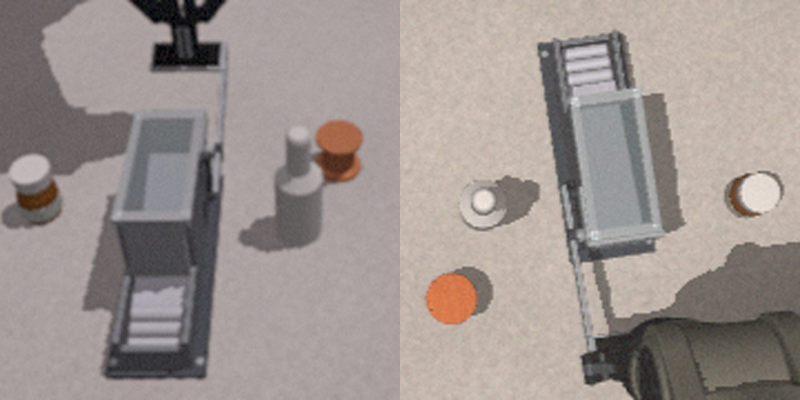

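The lid is almost shut and the tips are still on the paddle, with about 2 N. The blanks have stayed in the tray. I'll go slowly through the last few millimetres, then lift off.

Call:
arm_command(delta_pos=[[0,0,-1],[0,0,-2],[0,0,-3],[0,0,-4],[0,0,-5],[0,0,-6],[0,0,-8],[0,0,-10],[0,0,-13],[0,0,-17]], twist=[[0,0,0],[0,0,0],[0,0,0],[0,0,0],[0,0,0],[0,0,0],[0,0,0],[0,0,0],[0,0,0],[0,0,0]], jaw=[255,255,255,255,255,255,255,255,255,255])

```text
time: 8.4
tool_pos: [0.4714, -0.0791, 0.1311]
tcp_rot: [179.8, 0.2, -80.5]
wrist_force: [-0.1, 0.0, 0.7]
gripper_width: 0.0001
```

Call:
arm_command(delta_pos=[[0,0,-10],[0,0,-25],[0,0,-45],[0,0,-65],[0,0,-85],[20,5,-100],[45,10,-110],[75,15,-115],[105,20,-115],[130,20,-115]], twist=[[0,0,0],[0,0,0],[0,0,0],[0,0,0],[0,0,0],[0,0,0],[0,0,0],[0,0,0],[0,0,0],[0,0,0]], jaw=[255,255,255,255,255,255,255,255,255,255])

```text
time: 9.4
tool_pos: [0.4732, -0.2128, 0.2471]
tcp_rot: [179.8, 0.1, -80.6]
wrist_force: [0.2, -0.5, 0.5]
gripper_width: 0.0002
```

Call:
arm_command(delta_pos=[[25,0,0],[50,0,0],[75,0,0],[100,0,0],[120,0,0],[130,0,0],[130,0,0]], twist=[[0,0,0],[0,0,0],[0,0,0],[0,0,0],[0,0,0],[0,0,0],[0,0,0]], jaw=[255,255,255,255,255,255,255])

```text
time: 10.1
tool_pos: [0.4943, -0.3422, 0.2472]
tcp_rot: [179.8, 0.1, -80.7]
wrist_force: [-0.3, 0.3, -0.1]
gripper_width: -0.0002
```

```bash
python3 look.py 6; python3 - <<'E'
from h import *
A,B=[pickle.load(open(f"top{i}.pkl","rb")) for i in(0,6)]
PA,PB=cloud(A),cloud(B)
for nm,(u,v) in dict(paddle=(326,257),lidFL=(300,146),lidFR=(326,143),lidRR=(338,206),jar=(380,187),glue=(257,191),spool=(243,234)).items():
    f=lambda P:np.median(P[v-1:v+2,u-1:u+2].reshape(-1,3),0).round(4); print(nm,f(PA),f(PB))
E
```

```text
10.2 [ 0.49457015 -0.33995474  0.24701711] [ 1.79816136e+02  1.38551766e-01 -8.05068361e+01] [-0.41712889 -0.05398107 -0.1228858 ]
paddle [ 0.4712 -0.0774  0.0987] [ 0.4714 -0.077   0.1002]
lidFL [ 0.703  -0.0197  0.1077] [ 0.7025 -0.0198  0.109 ]
lidFR [ 0.71   -0.0741  0.1084] [ 0.71   -0.0745  0.1082]
lidRR [ 0.5796 -0.1191  0.002 ] [ 0.5796 -0.1184  0.0039]
jar [ 0.6231 -0.2018  0.0598] [ 0.6232 -0.2021  0.0592]
glue [0.6046 0.0694 0.1304] [0.6046 0.0694 0.1303]
spool [0.5144 0.0979 0.0444] [0.5143 0.0979 0.0452]
```

View pics/l6.png

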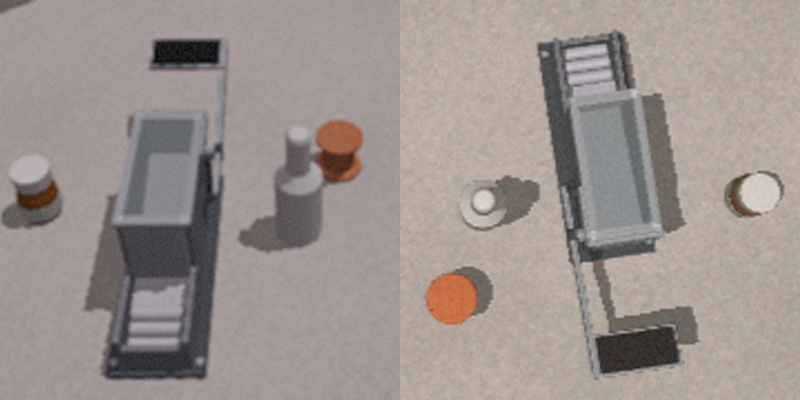

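The lid is shut, the paddle is back at its starting height, and the three blanks are in the tray. The bystanders haven't moved and the hand is clear, so I'm handing it in.

```bash
python3 -c "
from station import robot
print(robot.sign_off())"
```

```text
the job is handed in; nothing more can be done
None
```

The job is done and handed in at about 10 s. With the fingers shut, I pressed the paddle to its stop and held it there until all three blanks were at rest in the tray. I then eased the lever up at 10–30 mm/s until the lid closed, and took the hand away.

**Last checks:**
- **Blanks:** with the lid still up, they measured at x of about 132, 119 and 105 mm, matching the stated resting places. They were still in the tray in the last pictures.
- **Lid and paddle:** both are back at their starting heights, within about 1.5 mm.
- **Jar, glue bottle and spool:** they have not moved, within 1 mm.
- **Force:** the wrist reading peaked at 38 N among the readings taken, when the fingertips met the stop. It was about 0 N once the hand was clear.

No check failed. The only disagreement was in placing the paddle: the two cameras differed by about 5 mm, which is small against the paddle's 40 mm length.

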